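# Key the burr carrier onto its pin and press it home

### The job

The brass burr carrier stands proud on its service stand because its notch is not over the locating pin. With a fingertip or the outside of the fingers, push the small upright post to turn the carrier until the notch meets the pin, then press the carrier down until it is fully home. Do not take the post between the fingers, do not lift the carrier, and leave the tamper, leveller and brush where they are.

Things in the scene. Friction and masses are not known exactly. Their poses are not given: they have to be found in the camera images.
- stand: Fixed round aluminium service stand, 144 mm across, plinth top 30 mm above the worktop. Origin: centre of its underside, on the turning axis of the carrier; z is up, +x points horizontally from the axis to the locating pin. Outside the pin stands a small fixed steel lug (12 x 16 mm, 54 to 66 mm from the axis, top 44 mm above the worktop), the easiest sign of where the pin is.
- pin_tip (a point): Top of the steel locating pin: upright, round-nosed, 8 mm thick, 46 mm from the axis, top 38 mm above the worktop. It is mostly hidden under the rim of the carrier until the notch comes over it.
- carrier (a joint): Turn of the carrier about the upright axis of the stand, rad, growing anticlockwise seen from above; the notch is over the pin at 0 and equally at 2 pi. It can be turned either way, past those values too. Light friction (about 0.03 N m): it stays where it is left. The round nose of the pin draws the notch in when it is pressed within about 3 degrees of the pin.
- press (a joint): How far the carrier is pressed down, m: 0 standing proud, on the level of the pin's top, 0.006 fully home. A snug fit on the spindle: it stays where it is left, pressing it down takes about 2 to 4 N over the notch and is blocked by the pin elsewhere. Negative: pulled up.
- notch (a point): Centre of the only notch in the rim of the carrier, level with the rim's top, 46 mm from the axis. The notch is 11 mm wide, open outwards and cut right through the rim. The carrier is a brass disc 100 mm across and 10 mm thick; its top face is 48 mm above the worktop when proud, 42 mm when home.
- post (a point): Centre of the top of the steel finger post, plain and slightly tapered, 10 to 12 mm thick and 24 mm tall, upright on the carrier's top face 34 mm from the axis, exactly opposite the notch.
- hub (a point): Centre of the flat top of the low steel hub in the middle of the carrier (32 mm across on top, 4 mm above the carrier's top face, sloping sides): a good place to press. It lies on the axis, 52 mm above the worktop when proud.
- tamper: Bystander: steel tamper with wooden handle, 58 mm across, 97 mm tall, standing loose beyond the stand. Origin: centre of its underside.
- leveller: Bystander: coffee leveller with black collar, 63 mm across, 36 mm tall, standing loose to the left of the stand. Origin: centre of its underside.
- brush: Bystander: wooden grinder brush, 141 mm long (along its y), 20 mm wide, 16 mm high, lying loose to the right of the stand. Origin: centre of its underside.
There are look-alikes about, which are no part of the job. Of the things that look like the stand, the larger one is meant.

How it is judged (in metres and radians):
At the end, for the whole second after the job is handed in: The carrier is at rest with its notch over the pin (within 4 mm) and is pressed at least 4.5 of its 6 mm down (horizontal distance between notch and pin_tip below 0.004 m and value of joint press above 0.0045 m and velocity of joint carrier between -0.05 and 0.05 rad/s); the robot touches nothing.
It fails at once if the carrier is lifted (pulled up more than 8 mm) (value of joint press below -0.008 m).
It fails at once if the post is taken between the fingers (grasp point within 7 mm of the post's axis, with the fingertips below the post's top) (horizontal distance between the grasp point and post below 0.007 m and z of the grasp point in the frame of post below 0.013 m).
It fails at once if the tamper, leveller or brush is moved more than 20 mm (distance of any of tamper, leveller, brush from where it was at the start of the episode above 0.02 m).
It also fails if it takes over 58 s, if anything falls off the work surface, if the arm or the gripper's body presses on something with over 40 N, if the wrist force passes 120 N, or if a joint passes its speed limit or range.

### The arm

A 6-joint arm with a two-finger parallel gripper is mounted at the origin on a cart in front of the work surface, level with it; the furniture and walls round the work are solid. World frame = base frame: x ahead of the robot, y to its left, z up, the work surface at z = 0. Lengths are in mm, angles in rad, forces in N, time in s.
With the tool pointing down it reaches from about 375 to 975 mm from the base axis. Payload 3.8 kg.
Tool frame: the origin (TCP) lies on the centre line of the jaws, within the pads' length; the fingertips stand 25 mm ahead of it and the grasp point (between the pads) lies 6 mm ahead of it (bot.finger_overhang is the distance from the TCP to the fingertips, in mm); z points along the fingers, y is the direction in which the jaws open and shut (so a half turn about z gives the same grasp; the last joint's range is limited). The gripper opens to 88 mm and grips with 3 to 60 N. Pads are 18 mm wide; open, the fingers measure 123 mm over their backs; the gripper's body (75 mm by 187 mm) begins 45 mm behind the grasp point.
Start: joints at [1.262, 0.264, 1.604, -0, 1.274, -0.037], TCP at [181.212, 650.216, 263.706] pointing down, gripper open.
Joint ranges: [-2.63, 2.63], [-0.94, 2.18], [0.31, 2.57], [-1.31, 4.45], [0, 2.66], [-2.55, 2.55]. Speed limits (rad/s): [2.57, 2.57, 3.14, 3.14, 3.14, 3.14].

### API

Orientations are given as a unit quaternion [x, y, z, w].
In Python, from station import telemetry, eyes, bot gives the robot as it stands.
- The arm moves only by the shell command python3 -m crank 'ROWS' [FORCE]. ROWS is a JSON object of lists of equal length, an entry for each row: "gripper": the gripper's target within -1 to 1 (fully open at 1, half-way at 0, shut at -1); "linear": the shift along the tool's x, y, z in mm, a list of three; "rotation": the turn, a rotation vector about the tool's x, y, z in degrees, a list of three. A call has 1 to 10 rows; each row is the pose to reach, as a shift and turn from the pose measured when the call began, along the tool's axes at that moment; what a row does not reach only later rows make up. A row lasts 1/12 s, in which the tool goes at most 41.7 mm and 7.16 degrees, less where a joint would pass 70% of its speed; a pose out of reach is approached as far as the arm can. A call with a gripper value outside its range is refused whole. The fingers move at their own pace and stop on an object; FORCE is the grip in N (left out, the last holds). Time passes only in rows, so rows that repeat a pose let the fingers close. It gives the time, the measured TCP pose, the force and the opening at its end, in the units of the state.
- telemetry.get_state(): the state, without advancing time (a new reading comes with each control period).
- eyes.capture(name): name is "scene" or "top" or "wrist"; returns the picture (420x560x3 uint8, red, green, blue); there is no depth.
- eyes.calibration(name): a dict with "K" (3x3 intrinsics, pixels), "distortion" ([k1, k2, p1, p2, k3] as OpenCV has them; the pictures are not rectified), "R" (3x3) and "t" (3): a world point X has camera coordinates R X + t. Camera axes: x right, y down, z forward; pixel columns grow to the right and rows downward; lengths in mm; the calibration is good to about 2 mm. A picture is of the moment at which its call begins: read the wrist's pose just before it. calibration takes no time and is no camera call; for the wrist camera it gives the pose at the moment of the call.
- bot.close_job(): hands the job in, once; it reports no verdict.
The state is a dict: "clock": time; "joint_positions": joint angles; "joint_vel": joint speeds; "joint_efforts": joint torques, N m; "tool_pos": TCP position; "ee_rot": TCP orientation; "ft_force": force on the tool from outside, world axes, zero at the start; "torque": the same for the moment, N m; "opening": opening from 0.0 (shut) to 1.0 (fully open).
Only numpy, scipy, OpenCV 4.12 (cv2) and the standard library are available. Lean on these libraries where they do the work, as an engineer would, in place of code of your own. Each camera call takes 0.05 s, during which the arm holds its last target.

## Working session

There is one attempt and no reset: what is moved stays moved. The work goes in short steps, Python scripts to look and compute and a shell command to move; the robot and the scene stay as the last step left them, time stands still between calls to the robot, and variables do not carry over. Pictures are saved under pics/ and viewed, and the job is handed in when it is done.

```bash
ls; mkdir -p pics
python3 - <<'E'
from station import telemetry, eyes, bot
import cv2
print(telemetry.get_state())
for n in ("scene","top","wrist"):
    im=eyes.capture(n); cv2.imwrite(f"pics/{n}0.png",im[:,:,::-1])
    c=eyes.calibration(n); print(n,c)
E
```

```text
pics
{'clock': 0.0, 'joint_positions': array([ 1.26210591e+00,  2.64699215e-01,  1.60533827e+00,  4.72363924e-05,
        1.27367847e+00, -3.68859773e-02]), 'joint_vel': array([-5.58899783e-05,  1.04925323e-03,  3.93967436e-04,  1.81690904e-03,
       -2.87790961e-05,  2.81204125e-04]), 'joint_efforts': array([-2.80949040e-03, -5.02125299e+01, -3.56865048e+01,  7.23708188e-02,
        2.95038591e-02, -1.79011299e-04]), 'tool_pos': array([181.00333129, 649.62036539, 262.44357328]), 'ee_rot': array([ 1.35491064e-01,  9.90777999e-01, -1.04195944e-03, -2.04768927e-04]), 'ft_force': array([-0.17429183,  0.50235409, -0.14653   ]), 'torque': array([0.01760588, 0.0402631 , 0.01478817]), 'opening': 0.9999634138675583}
scene {'K': array([[493.00994615,   0.        , 287.90737147],
       [  0.        , 493.00994615, 206.31235161],
       [  0.        ,   0.        ,   1.        ]]), 'distortion': array([-0.16462236,  0.        ,  0.        ,  0.        ,  0.        ]), 'R': array([[ 0.89323474, -0.44927021,  0.01697004],
       [-0.17049514, -0.37342003, -0.91186013],
       [ 0.41600854,  0.8
[... 311 characters left out ...]
.        ,  0.        ]), 'R': array([[-0.00358015, -0.99999058, -0.00245403],
       [-0.9972717 ,  0.00375134, -0.07372307],
       [ 0.07373158,  0.0021834 , -0.99727573]]), 't': array([ 304.66136043,  548.20131759, 1279.39764893])}
wrist {'K': array([[324.40076882,   0.        , 276.24023641],
       [  0.        , 324.40076882, 208.0141959 ],
       [  0.        ,   0.        ,   1.        ]]), 'distortion': array([-0.00068183,  0.        ,  0.        ,  0.        ,  0.        ]), 'R': array([[ 0.26917914,  0.96308909, -0.00141106],
       [ 0.92967513, -0.25945694,  0.26150764],
       [ 0.25148904, -0.07170423, -0.96520037]]), 't': array([-673.69011024,  -34.33691412,  388.8112346 ])}
```

View pics/scene0.png

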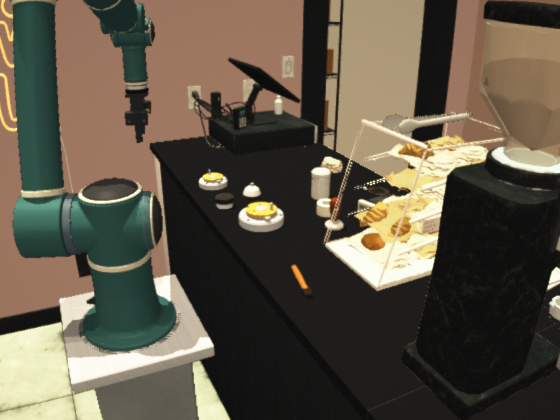

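View pics/top0.png

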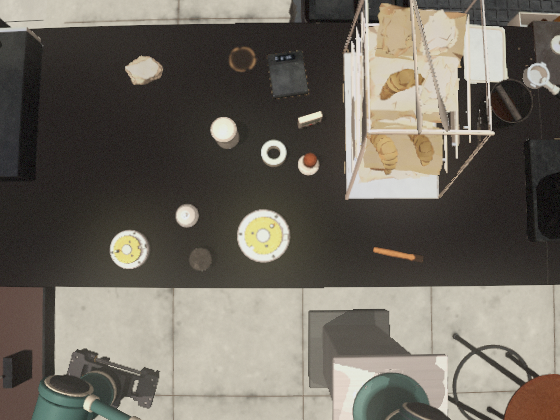

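View pics/wrist0.png

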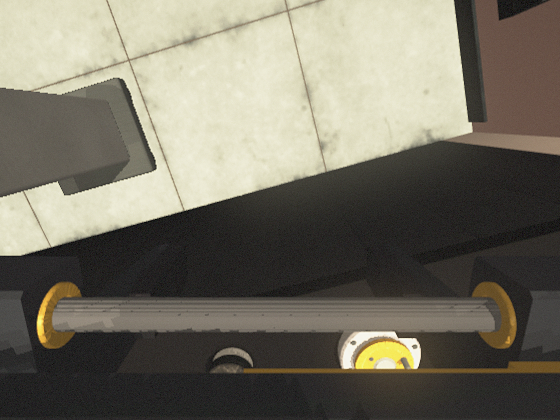

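The top view shows the large stand at about (263,236), the small look-alike at (129,249), the leveller at (201,259), the brush at (398,254) and the tamper at (309,163). I'll enlarge the stand.

```bash
python3 - <<'E'
import cv2
a=cv2.imread("pics/top0.png")[200:272,218:308]; cv2.imwrite("pics/c1.png",cv2.resize(a,None,fx=8,fy=8,interpolation=cv2.INTER_CUBIC))
a=cv2.imread("pics/scene0.png")[190:240,225:300]; cv2.imwrite("pics/c2.png",cv2.resize(a,None,fx=10,fy=10,interpolation=cv2.INTER_CUBIC))
E
cat > h.py <<'E'
import numpy as np, cv2
from station import telemetry, eyes, bot
def ray(n,uv,z,c=None):
    c=c or eyes.calibration(n)
    p=cv2.undistortPoints(np.array([[uv]],float),c["K"],c["distortion"])[0,0]
    R=np.array(c["R"]);C=-R.T@c["t"];d=R.T@np.array([p[0],p[1],1.])
    return C+d*(z-C[2])/d[2]
def proj(n,X,c=None):
    c=c or eyes.calibration(n)
    return cv2.projectPoints(np.array(X,float).reshape(-1,1,3),cv2.Rodrigues(np.array(c["R"]))[0],np.array(c["t"]),c["K"],c["distortion"])[0][:,0]
E
python3 - <<'E'
from h import *
for uv,z in (((263.5,236),30),((201,259),36),((186,215),0),((129,249),30)): print(uv,ray("top",uv,z))
E
```

```text
(263.5, 236) [481.42218158 347.02430747  30.        ]
(201, 259) [420.00993276 514.83054084  36.        ]
(186, 215) [540.94626143 563.67094219   0.        ]
(129, 249) [446.7784888 713.4107662  30.       ]
```

View pics/c1.png

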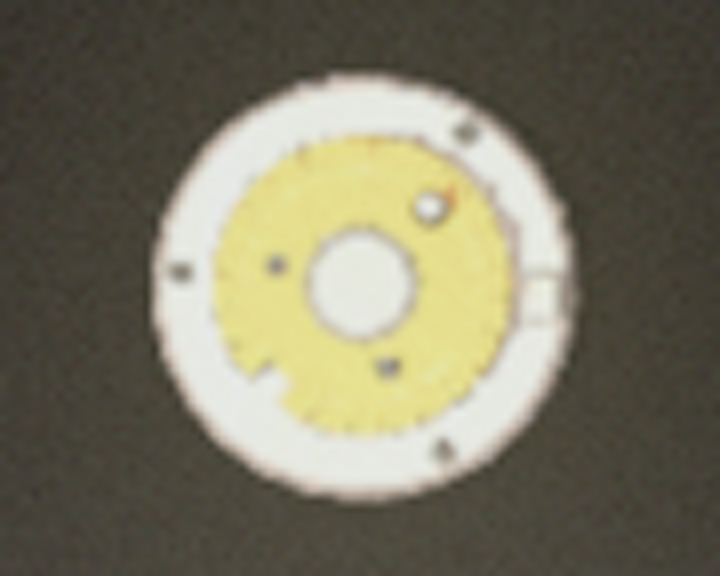

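View pics/c2.png

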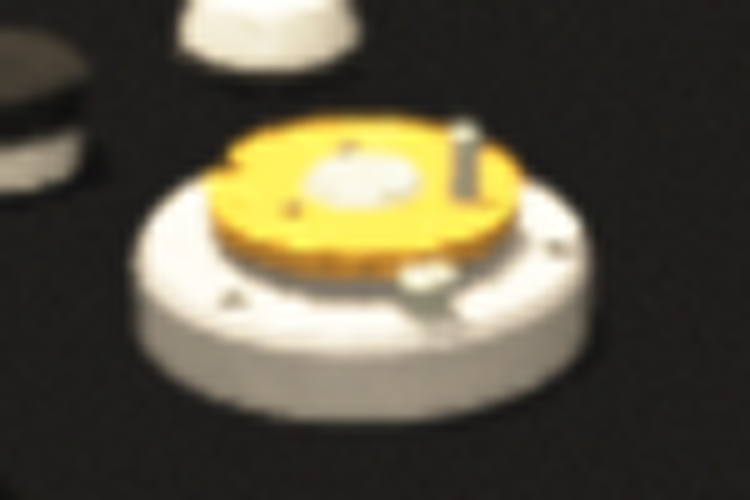

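c1 crop: hub (361,284), post top (431,206), notch (272,382), lug (540,298), plinth centre (364,286). The scene crop confirms the lug on the robot's right side.

Run:
```python
from h import *
f=lambda x,y:(218+(x+.5)/8-.5,200+(y+.5)/8-.5)
P={}
for n,xy,z in (("stand",(364,286),30),("hub",(361,284),52),("post",(431,206),72),("notch",(272,380),48),("lug",(540,298),44)):
    P[n]=ray("top",f(*xy),z); print(n,P[n])
h=(P["hub"]+P["stand"])/2
for n in ("post","notch","lug"):
    d=P[n]-P["hub"]; print(n,np.hypot(*d[:2]),np.degrees(np.arctan2(d[1],d[0])))
g=lambda x,y:(225+(x+.5)/10-.5,190+(y+.5)/10-.5)
for n,xy,z in (("hub",(362,178),52),("post",(466,128),72),("lug",(430,275),44)): print(n,ray("scene",g(*xy),z))
```

```text
stand [483.27993045 348.20258987  30.        ]
hub [483.43626827 348.369415    52.        ]
post [508.35063421 324.69754214  72.        ]
notch [451.75285715 378.13809609  48.        ]
lug [478.74929222 288.98123761  44.        ]
post 34.36689098040318 -43.53509761611062
notch 43.474278761614784 136.78464987285625
lug 59.57284078440668 -94.5124886435781
hub [480.58570476 339.20572864  52.        ]
post [507.68454657 319.90634475  72.        ]
lug [477.52458791 280.93957679  44.        ]
```

```bash
cat >> h.py <<'E'
from scipy.spatial.transform import Rotation as Ro
AX=np.array([483.3,348.3])
def rel(xyz,yaw):
    """yaw: world dir (deg) of tool y, tool down"""
    s=telemetry.get_state(); R0=Ro.from_quat(s["ee_rot"]); 
    a=np.radians(yaw); y=np.array([np.cos(a),np.sin(a),0]); z=np.array([0,0,-1.]); x=np.cross(y,z)
    R1=Ro.from_matrix(np.column_stack([x,y,z]))
    return np.round(R0.inv().apply(np.array(xyz)-s["tool_pos"]),1), np.round((R0.inv()*R1).as_rotvec(degrees=True),1)
def behind(th,back,rad=34):
    """TCP xy for post angle th, 'back' mm clockwise of post"""
    t=np.radians(th); return AX+rad*np.array([np.cos(t),np.sin(t)])-back*np.array([-np.sin(t),np.cos(t)])
E
python3 - <<'E'
from h import *
p=behind(-43.5,28); print(p, rel([*p,200],-43.5), rel([*p,200],15))
c=eyes.calibration("wrist"); print(-c["R"].T@c["t"])
E
```

```text
[488.68880049 304.58546204] (array([-389. , -249.8,   63.1]), array([-1.000e-01,  1.000e-01,  1.179e+02])) (array([-389. , -249.8,   63.1]), array([-0.1,  0. , 59.4]))
[115.48373274 667.79405763 383.30949443]
```

```bash
python3 -m crank '{"gripper":[-1,-1,-1,-1,-1,-1,-1,-1,-1,-1],"linear":[[-39,-25,0],[-78,-50,0],[-117,-75,5],[-156,-100,10],[-195,-125,15],[-234,-150,20],[-273,-175,25],[-312,-200,30],[-351,-225,35],[-389,-250,40]],"rotation":[[0,0,7],[0,0,14],[0,0,21],[0,0,28],[0,0,35],[0,0,42],[0,0,49],[0,0,56],[0,0,63],[0,0,70]]}' 10
python3 - <<'E'
from h import *
p=behind(-43.5,28); print(p, rel([*p,200],-43.5))
E
```

```text
clock: 0.98
tool_pos: [457.8, 338.5, 227.9]
ee_rot: [0.681, 0.732, -0.001, 0.0]
ft_force: [0.6, 0.0, 0.4]
opening: 0.267
[488.68880049 304.58546204] (array([-36. ,  28.4,  28. ]), array([-0. ,  0.1, 47.6]))
```

```bash
python3 -m crank '{"gripper":[-1,-1,-1,-1,-1,-1,-1,-1,-1,-1],"linear":[[-6,5,4],[-12,9,8],[-18,14,12],[-24,19,16],[-30,24,20],[-36,28,24],[-36,28,28],[-36,28,28],[-36,28,28],[-36,28,28]],"rotation":[[0,0,7],[0,0,14],[0,0,21],[0,0,28],[0,0,35],[0,0,42],[0,0,47.6],[0,0,47.6],[0,0,47.6],[0,0,47.6]]}'
python3 - <<'E'
from h import *
s=telemetry.get_state(); c=eyes.calibration("wrist"); im=eyes.capture("wrist"); cv2.imwrite("pics/w1.png",im[:,:,::-1])
print(s["tool_pos"],s["joint_positions"],s["opening"])
t=AX
def on(r,a,z): a=np.radians(a); return [AX[0]+r*np.cos(a),AX[1]+r*np.sin(a),z]
for n,X in (("hub",[*AX,52]),("post",on(34,-43.5,72)),("lug",on(60,-94.5,44)),("notch",on(46,136.5,48)),("tip",[*s["tool_pos"][:2],s["tool_pos"][2]-25])): print(n,proj("wrist",X,c))
E
```

```text
clock: 1.82
tool_pos: [488.2, 304.6, 200.0]
ee_rot: [0.918, 0.396, -0.001, 0.001]
ft_force: [0.2, -0.5, 0.4]
opening: 0.003
[488.19188457 304.62988462 200.01155316] [ 5.15188045e-01  1.26587896e-01  1.88809062e+00 -1.20194939e-03
  1.12835375e+00  1.27258169e+00] 0.003246043515477993
hub [[236.65550583 167.06033939]]
post [[277.71788034 170.86148371]]
lug [[281.67432835 218.02988854]]
notch [[182.57250476 166.28318544]]
tip [[277.4882482  261.36001214]]
```

View pics/w1.png

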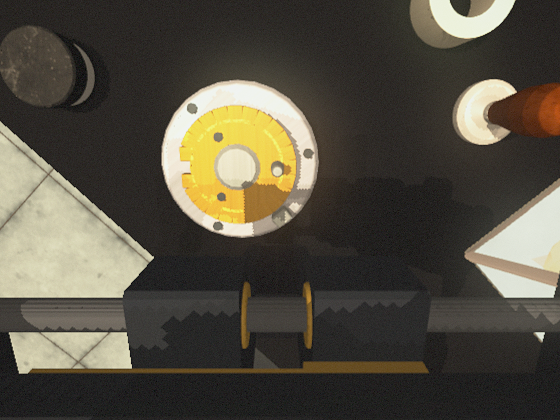

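Run:
```python
import cv2,numpy as np
a=cv2.imread("pics/w1.png")
b=cv2.resize(a[80:245,155:325],None,fx=4.5,fy=3.6*1.0,interpolation=cv2.INTER_CUBIC);b=cv2.resize(a[100:240,160:325],None,fx=4,fy=4,interpolation=cv2.INTER_CUBIC); cv2.imwrite("pics/w1a.png",np.clip(b*1.3,0,255).astype('uint8'))
b=cv2.resize(a[230:400,110:440],None,fx=2.4,fy=2.4); cv2.imwrite("pics/w1b.png",np.clip(255*(b/255.)**.45,0,255).astype('uint8'))
```

```text
(no output)
```

View pics/w1a.png

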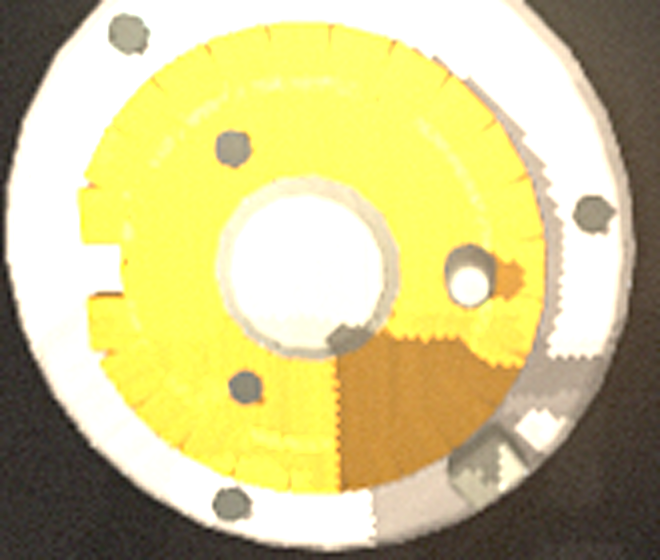

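View pics/w1b.png

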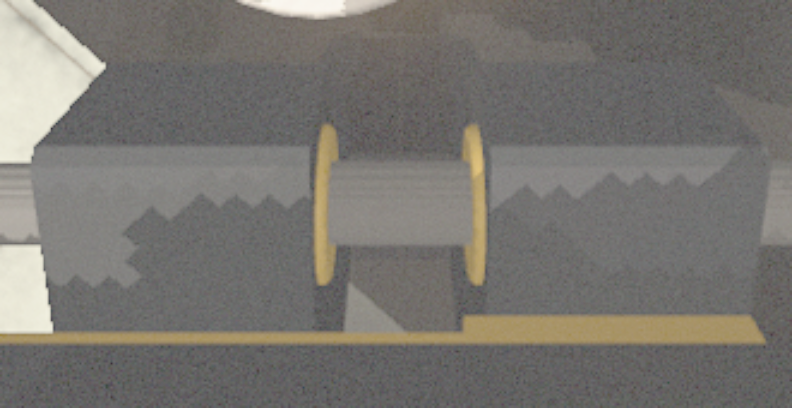

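```bash
cat >> h.py <<'E'
def on(r,a,z,off=0):
    a=np.radians(a); return [AX[0]+r*np.cos(a)-off*np.sin(a),AX[1]+r*np.sin(a)+off*np.cos(a),z]
E
python3 - <<'E'
from h import *
c=eyes.calibration("wrist"); im0=cv2.imread("pics/w1.png")
x0,y0,x1,y1=225,150,325,225; S=8
outs=[]
for ang in (-94.5,-99):
    b=cv2.resize(im0[y0:y1,x0:x1],None,fx=4,fy=4,interpolation=cv2.INTER_CUBIC)
    for z,col in((44,(0,0,255)),(30,(255,0,0))):
        q=proj("wrist",[on(54,ang,z,-8),on(54,ang,z,8),on(66,ang,z,8),on(66,ang,z,-8)],c)
        cv2.polylines(b,[(((q-[x0,y0])+.5)*4-.5).round().astype(int)],True,col,1)
    q=proj("wrist",[on(50,a,48) for a in range(0,360,5)],c); cv2.polylines(b,[(((q-[x0,y0])+.5)*4-.5).round().astype(int)],True,(0,255,0),1)
    outs.append(b)
cv2.imwrite("pics/ov.png",np.hstack(outs))
E
```

```text
(no output)
```

View pics/ov.png

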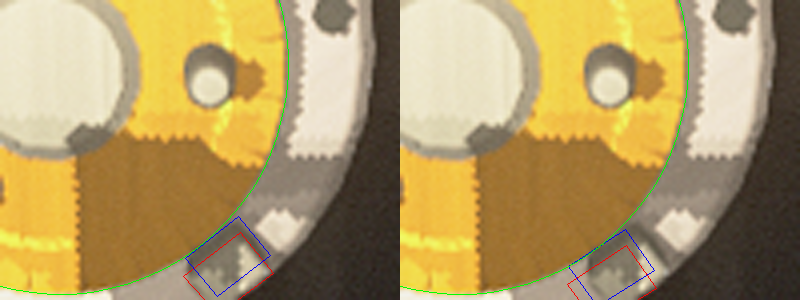

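The hub and post pixels (237,167 and 278,170) match prediction within about 1 px, and the lug fits the -94.5° overlay. Next I descend behind the post, keeping the tips at z≈56.

```bash
python3 -m crank '{"gripper":[-1,-1,-1,-1,-1,-1,-1],"linear":[[0,0,25],[0,0,50],[0,0,75],[0,0,95],[0,0,110],[0,0,119],[0,0,119]],"rotation":[[0,0,0],[0,0,0],[0,0,0],[0,0,0],[0,0,0],[0,0,0],[0,0,0]]}'
python3 - <<'E'
from h import *
c=eyes.calibration("wrist"); im=eyes.capture("wrist"); cv2.imwrite("pics/w2.png",im[:,:,::-1])
for th in (-30,-15,0,10): print(th,rel([*behind(th,15),81],th))
E
```

```text
clock: 2.45
tool_pos: [486.7, 304.0, 79.1]
ee_rot: [0.918, 0.396, -0.002, 0.001]
ft_force: [-0.2, 0.6, 0.8]
opening: 0.004
-30 (array([22.2,  3.3, -0.5]), array([ -0. ,   0.2, -13.3]))
-15 (array([31.9,  3.8, -0.6]), array([ -0. ,   0.2, -28.3]))
0 (array([41.3,  1.8, -0.6]), array([ -0.1,   0.2, -43.3]))
10 (array([47.2, -0.9, -0.6]), array([ -0.1,   0.2, -53.3]))
```

View pics/w2.png

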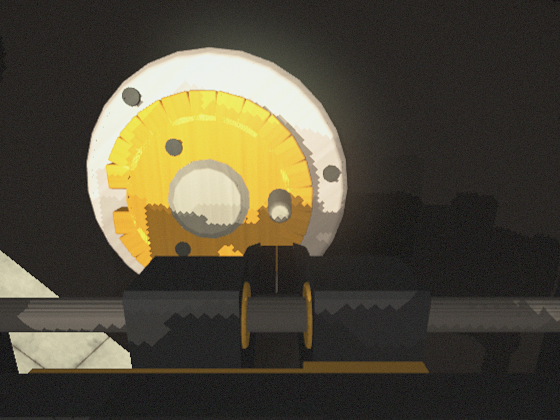

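The post (280,210) is straight ahead of the closed fingers (seam at 277). I'll work out the arc rows.

Run:
```python
from h import *
print(rel([*behind(-43.5,21),80.5],-43.5))
for th in (-43,-38,-33,-28,-23,-18,-13,-8,-3): print(th,rel([*behind(th,15),80.5],th))
```

```text
(array([7.8, 0.7, 0. ]), array([0. , 0.2, 0.2]))
-43 (array([14.1,  0.9, -0. ]), array([ 0. ,  0.2, -0.3]))
-38 (array([17.1,  2. , -0. ]), array([ 0. ,  0.2, -5.3]))
-33 (array([20.3,  2.9, -0. ]), array([ -0. ,   0.2, -10.3]))
-28 (array([23.4,  3.6, -0. ]), array([ -0. ,   0.2, -15.3]))
-23 (array([26.7,  3.9, -0. ]), array([ -0. ,   0.2, -20.3]))
-18 (array([29.9,  3.9, -0.1]), array([ -0. ,   0.2, -25.3]))
-13 (array([33.1,  3.7, -0.1]), array([ -0. ,   0.2, -30.3]))
-8 (array([36.3,  3.2, -0.1]), array([ -0. ,   0.2, -35.3]))
-3 (array([39.5,  2.4, -0.1]), array([ -0.1,   0.2, -40.3]))
```

```bash
python3 -m crank '{"gripper":[-1,-1,-1,-1,-1,-1,-1,-1,-1,-1],"linear":[[8,0.7,0],[14,0.9,0],[17,2,0],[20.3,2.9,0],[23.4,3.6,0],[26.7,3.9,0],[29.9,3.9,0],[33.1,3.7,0],[36.3,3.2,0],[39.5,2.4,0]],"rotation":[[0,0,0],[0,0,0],[0,0,-5],[0,0,-10],[0,0,-15],[0,0,-20],[0,0,-25],[0,0,-30],[0,0,-35],[0,0,-40]]}'
python3 - <<'E'
from h import *
c=eyes.calibration("wrist"); im=eyes.capture("wrist"); cv2.imwrite("pics/w3.png",im[:,:,::-1])
for th in (2,7,12,17,22,27,32,37,42,47): print(th,rel([*behind(th,15),80.5],th))
E
```

```text
clock: 3.33
tool_pos: [517.7, 332.4, 81.9]
ee_rot: [0.726, 0.688, -0.001, 0.0]
ft_force: [-1.0, -1.7, 0.5]
opening: 0.007
2 (array([ 1.5, -0.4,  1.5]), array([ 0. ,  0. , -4.8]))
7 (array([4.6, 0.5, 1.5]), array([ 0. ,  0. , -9.8]))
12 (array([7.8, 1.2, 1.5]), array([  0. ,   0.1, -14.8]))
17 (array([11. ,  1.6,  1.5]), array([  0. ,   0.1, -19.8]))
22 (array([14.3,  1.6,  1.5]), array([  0. ,   0.1, -24.8]))
27 (array([17.5,  1.4,  1.5]), array([  0. ,   0.1, -29.8]))
32 (array([20.7,  1. ,  1.5]), array([  0. ,   0.1, -34.8]))
37 (array([23.9,  0.2,  1.5]), array([  0. ,   0.1, -39.8]))
42 (array([26.9, -0.8,  1.5]), array([  0. ,   0.1, -44.8]))
47 (array([29.9, -2.1,  1.5]), array([  0. ,   0.1, -49.8]))
```

View pics/w3.png

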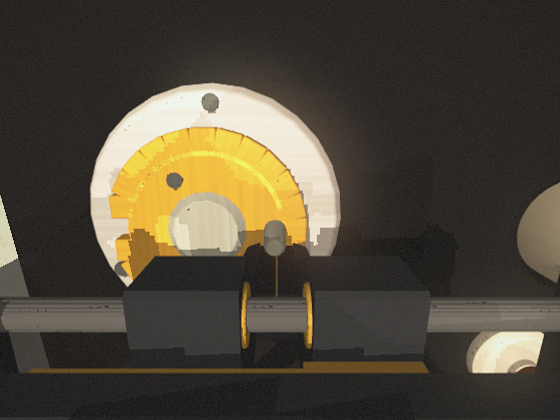

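The post at (275,238) is riding against the front of the closed fingers, and the notch has turned with it. I'll continue.

```bash
python3 -m crank '{"gripper":[-1,-1,-1,-1,-1,-1,-1,-1,-1,-1],"linear":[[1.5,-0.4,1],[4.6,0.5,1],[7.8,1.2,1],[11,1.6,1],[14.3,1.6,1],[17.5,1.4,1],[20.7,1,1],[23.9,0.2,1],[26.9,-0.8,1],[29.9,-2.1,1]],"rotation":[[0,0,-5],[0,0,-10],[0,0,-15],[0,0,-20],[0,0,-25],[0,0,-30],[0,0,-35],[0,0,-40],[0,0,-45],[0,0,-50]]}'
python3 - <<'E'
from h import *
im=eyes.capture("top"); cv2.imwrite("pics/t4.png",cv2.resize(im[190:280,208:318,::-1],None,fx=7,fy=6.6,interpolation=cv2.INTER_CUBIC))
im=eyes.capture("wrist"); cv2.imwrite("pics/w4.png",im[:,:,::-1])
for th in (51,55,59,63,67,70,73,75): print(th,rel([*behind(th,15),80.5],th))
E
```

```text
clock: 4.22
tool_pos: [518.6, 363.6, 82.2]
ee_rot: [0.364, 0.931, 0.0, 0.001]
ft_force: [-0.4, -0.9, 1.2]
opening: 0.01
51 (array([ 2.4, -0.4,  1.6]), array([ 0.1,  0.1, -3.9]))
55 (array([4.9, 0.4, 1.6]), array([ 0.1,  0.1, -7.9]))
59 (array([7.4, 1. , 1.6]), array([  0.1,   0.1, -11.9]))
63 (array([10. ,  1.4,  1.6]), array([  0.1,   0.1, -15.9]))
67 (array([12.5,  1.7,  1.6]), array([  0.1,   0.1, -19.9]))
70 (array([14.5,  1.8,  1.6]), array([  0.1,   0.1, -22.9]))
73 (array([16.4,  1.8,  1.6]), array([  0.1,   0.1, -25.9]))
75 (array([17.7,  1.7,  1.6]), array([  0.1,   0.1, -27.9]))
```

View pics/w4.png

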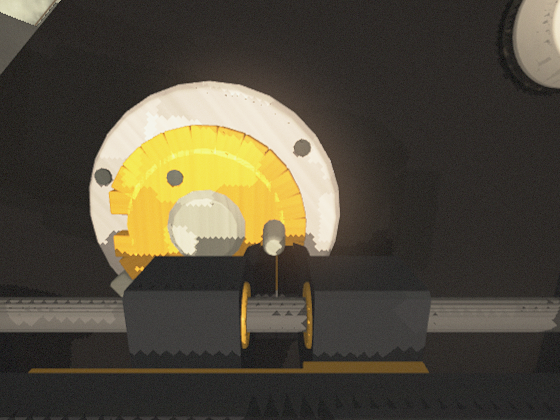

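View pics/t4.png

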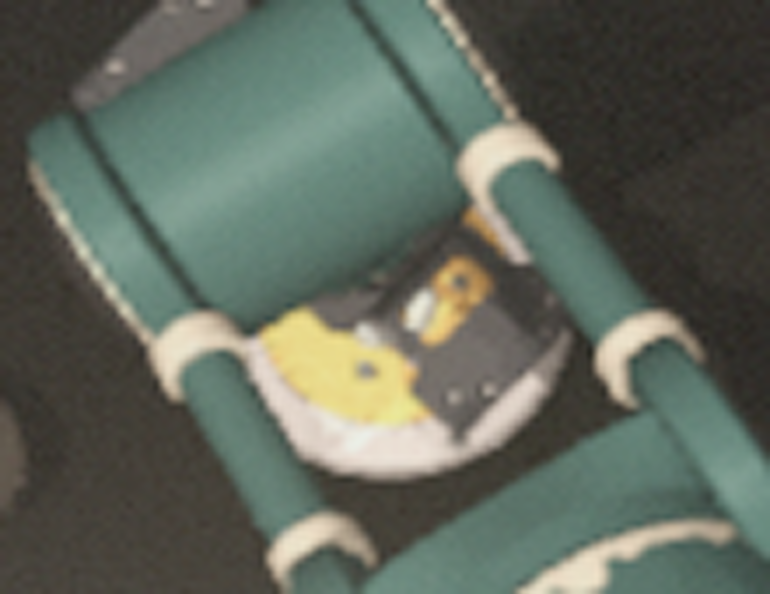

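In the wrist view the notch is at (120,222) and the lug is just visible at (122,283). I'll push to about 75° and then measure.

```bash
python3 -m crank '{"gripper":[-1,-1,-1,-1,-1,-1,-1,-1,-1],"linear":[[2.4,-0.4,1],[4.9,0.4,1],[7.4,1,1],[10,1.4,1],[12.5,1.7,1],[14.5,1.8,1],[16.4,1.8,1],[17.7,1.7,1],[17.7,1.7,1]],"rotation":[[0,0,-4],[0,0,-8],[0,0,-12],[0,0,-16],[0,0,-20],[0,0,-23],[0,0,-26],[0,0,-28],[0,0,-28]]}'
python3 - <<'E'
from h import *
c=eyes.calibration("wrist");im=eyes.capture("wrist"); cv2.imwrite("pics/w5.png",im[:,:,::-1])
cv2.imwrite("pics/w5a.png",cv2.resize(im[150:300,80:240,::-1],None,fx=4,fy=4,interpolation=cv2.INTER_CUBIC))
import pickle; pickle.dump(c,open("c5.pkl","wb"))
s=telemetry.get_state();d=s["tool_pos"][:2]-AX; print(s["tool_pos"],np.hypot(*d),np.degrees(np.arctan2(d[1],d[0])))
E
```

```text
clock: 5.07
tool_pos: [507.6, 378.0, 82.1]
ee_rot: [0.131, 0.991, 0.001, 0.002]
ft_force: [1.1, 0.6, 0.2]
opening: 0.004
[507.58882774 377.94458552  82.11469877] 38.32425607619252 50.67105910952739
```

View pics/w5.png

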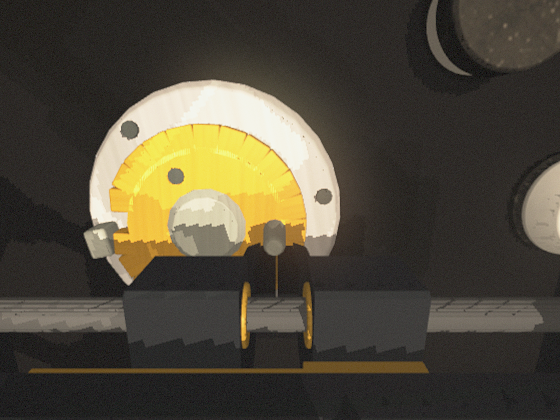

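View pics/w5a.png

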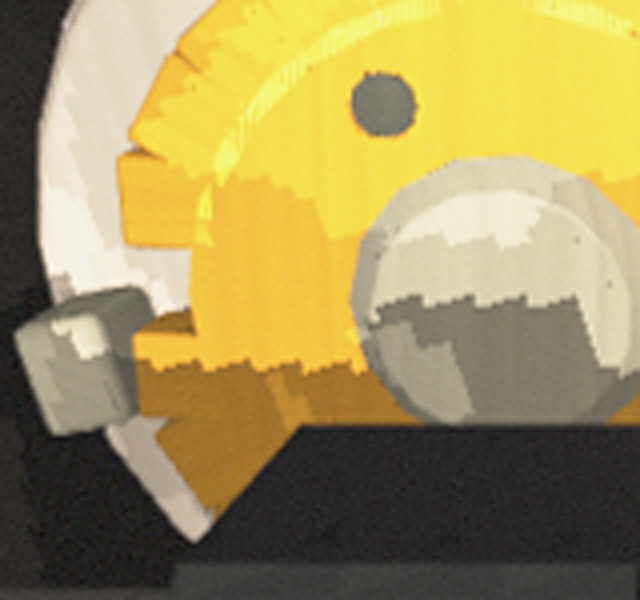

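Run:
```python
from h import *
import pickle
c=pickle.load(open("c5.pkl","rb"))
f=lambda x,y:(80+(x+.5)/4-.5,150+(y+.5)/4-.5)
A=lambda p:np.degrees(np.arctan2(p[1]-AX[1],p[0]-AX[0]))
for n,xy,z in (("uo",(127,247),48),("ui",(190,248),48),("lo",(135,333),48),("li",(195,333),48),("lug",(82,370),44),("lugTL",(22,335),44),("lugTR",(122,312),44),("lugBL",(58,435),44),("lugBR",(135,412),44),):
    p=ray("wrist",f(*xy),z,c); print(n,p[:2],np.hypot(*(p[:2]-AX)),A(p))
h=[]
a,b=[ (ray("wrist",f(*u),48,c)+ray("wrist",f(*v),48,c))/2 for u,v in (((127,247),(135,333)),((190,248),(195,333)))]
print("notch dir",A(a),A(b))
im0=cv2.imread("pics/w5.png")[150:300,80:240]; o=[]
for ang in (-94.5,-91.5):
    b=cv2.resize(im0,None,fx=4,fy=4,interpolation=cv2.INTER_CUBIC)
    for z,col in((44,(0,0,255)),(30,(255,0,0))):
        q=proj("wrist",[on(54,ang,z,-8),on(54,ang,z,8),on(66,ang,z,8),on(66,ang,z,-8)],c)
        cv2.polylines(b,[(((q-[80,150])+.5)*4-.5).round().astype(int)],True,col,1)
    q=proj("wrist",[on(50,a,48) for a in range(0,360,5)],c); cv2.polylines(b,[(((q-[80,150])+.5)*4-.5).round().astype(int)],True,(0,255,0),1)
    q=proj("wrist",[on(16,a,52) for a in range(0,360,5)],c); cv2.polylines(b,[(((q-[80,150])+.5)*4-.5).round().astype(int)],True,(0,0,0),1)
    o.append(b[:, :400])
cv2.imwrite("pics/ov2.png",np.hstack(o))
```

```text
uo [462.84287577 305.31223677] 47.60716037380625 -115.44895928913199
ui [464.99186518 312.77428523] 39.96578799861593 -117.26426104780334
lo [473.58964516 301.89114018] 47.413850943586574 -101.81778923393772
li [475.55930827 309.17680421] 39.88160925735585 -101.1916716295614
lug [477.38148178 290.84342551] 57.76059911165504 -95.88121211719601
lugTL [470.8762613  285.29586239] 64.2173702304754 -101.15499904872381
lugTR [471.32705071 298.97950009] 50.752962733645816 -103.6450586194195
lugBL [485.06746825 284.13014023] 64.1941963640841 -88.42226749044666
lugBR [484.67099844 295.20720892] 53.110489557270164 -88.52079783906993
notch dir -108.64730556518454 -109.23649456254306
```

View pics/ov2.png

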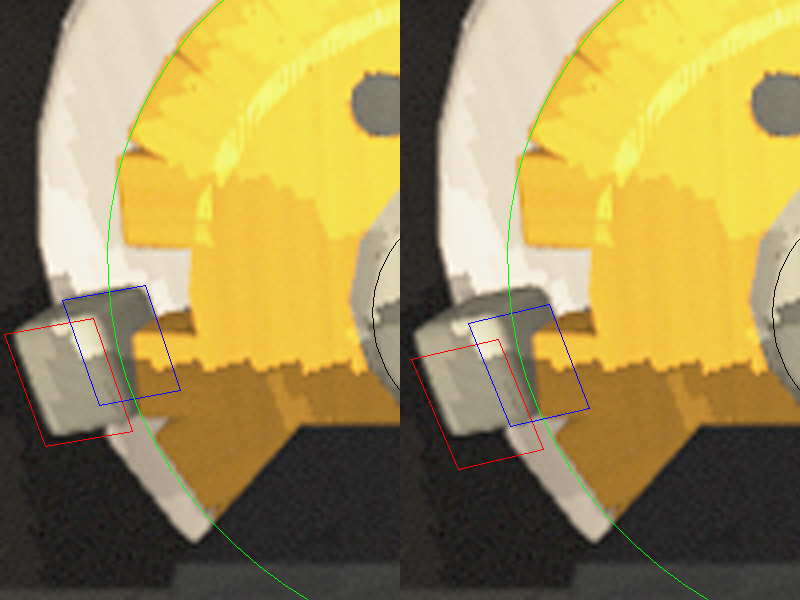

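The rim overlay shows the axis about 1.6 mm further along +y. The notch reads about -108.8° and the lug about -95°, so roughly 13.7° remain. I'll push 11° about the corrected axis and look again.

```bash
sed -i 's/^AX=.*/AX=np.array([483.7,349.9])/' h.py
cat >> h.py <<'E'
def spin(deg,z=81.):
    s=telemetry.get_state(); p=s["tool_pos"][:2]-AX; a=np.radians(deg)
    q=AX+np.array([[np.cos(a),-np.sin(a)],[np.sin(a),np.cos(a)]])@p
    R0=Ro.from_quat(s["ee_rot"]).as_matrix(); yaw=np.degrees(np.arctan2(R0[1,1],R0[0,1]))
    return rel([*q,z],yaw+deg)
E
python3 - <<'E'
from h import *
for d in (4,8,11): print(spin(d))
E
```

```text
(array([2.4, 1. , 1.1]), array([ 0.2,  0.2, -4. ]))
(array([4.8, 1.9, 1.1]), array([ 0.2,  0.2, -8. ]))
(array([6.6, 2.4, 1.1]), array([  0.1,   0.2, -11. ]))
```

```bash
python3 -m crank '{"gripper":[-1,-1,-1,-1,-1,-1],"linear":[[1.2,0.5,0.5],[2.4,1,1],[3.6,1.4,1],[4.8,1.9,1],[6.6,2.4,1],[6.6,2.4,1]],"rotation":[[0,0,-2],[0,0,-4],[0,0,-6],[0,0,-8],[0,0,-11],[0,0,-11]]}'
python3 - <<'E'
from h import *
c=eyes.calibration("wrist");im=eyes.capture("wrist"); cv2.imwrite("pics/w6.png",im[:,:,::-1])
cv2.imwrite("pics/w6a.png",cv2.resize(im[160:270,70:190,::-1],None,fx=5,fy=5,interpolation=cv2.INTER_CUBIC))
import pickle; pickle.dump(c,open("c6.pkl","wb"))
E
```

```text
clock: 5.62
tool_pos: [502.4, 382.4, 81.8]
ee_rot: [0.036, 0.999, 0.001, 0.003]
ft_force: [0.3, -0.7, -0.4]
opening: 0.003
```

View pics/w6a.png

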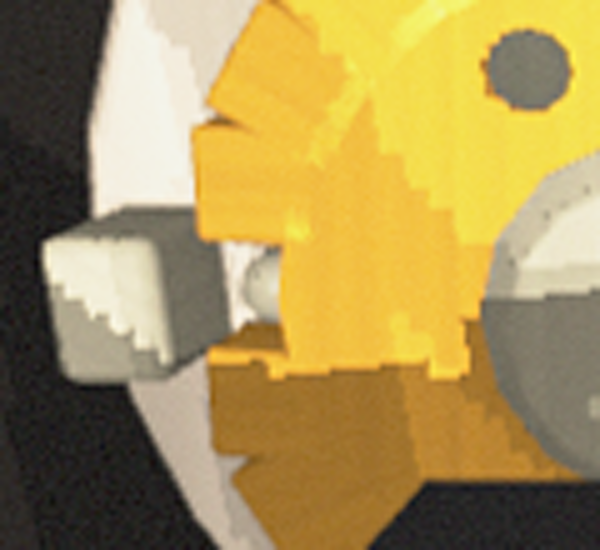

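The pin now shows in the notch at crop (265,285). I'll compute the remaining angle.

Run:
```python
from h import *
import pickle
c=pickle.load(open("c6.pkl","rb"))
f=lambda x,y:(70+(x+.5)/5-.5,160+(y+.5)/5-.5)
A=lambda p:np.degrees(np.arctan2(p[1]-AX[1],p[0]-AX[0]))
def m(pts,z):
    q=np.array([ray("wrist",f(*p),z,c) for p in pts]); print(q[:,:2].round(1).tolist()); p=q.mean(0); print(np.hypot(*(p[:2]-AX)),A(p))
m([(198,240),(210,362)],48); m([(280,245),(285,368)],48)
m([(43,240),(155,235),(170,380),(65,382)],44)
for z in(36,37,38): m([(265,285)],z)
for d in (1,2,3,4): print(spin(d))
```

```text
[[470.1, 302.3], [482.7, 300.8]]
48.93152333093681 -98.6132381889024
[[471.2, 310.2], [483.9, 308.2]]
41.194783486577165 -98.62912665296619
[[469.8, 284.5], [470.2, 295.9], [485.6, 294.0], [485.0, 283.2]]
60.811077570053534 -95.71027141953381
[[478.3, 301.8]]
48.44249290758013 -96.36023441496259
[[478.1, 302.3]]
47.96490734804704 -96.74645766337275
[[477.8, 302.8]]
47.48954505830181 -97.1404311725433
(array([0.6, 0.3, 0.7]), array([ 0.2,  0.3, -1. ]))
(array([1.2, 0.5, 0.7]), array([ 0.2,  0.3, -2. ]))
(array([1.8, 0.8, 0.7]), array([ 0.2,  0.3, -3. ]))
(array([2.4, 1. , 0.7]), array([ 0.2,  0.3, -4. ]))
```

```bash
python3 -m crank '{"gripper":[-1,-1,-1,-1],"linear":[[0.6,0.3,0.5],[1.2,0.5,0.5],[1.7,0.7,0.5],[1.7,0.7,0.5]],"rotation":[[0,0,-1],[0,0,-2],[0,0,-2.8],[0,0,-2.8]]}'
python3 - <<'E'
from h import *
c=eyes.calibration("wrist");im=eyes.capture("wrist")
cv2.imwrite("pics/w7a.png",cv2.resize(im[160:270,70:190,::-1],None,fx=5,fy=5,interpolation=cv2.INTER_CUBIC))
import pickle; pickle.dump(c,open("c7.pkl","wb"))
E
```

```text
clock: 6.0
tool_pos: [500.9, 383.3, 81.4]
ee_rot: [0.013, 1.0, 0.002, 0.003]
ft_force: [0.8, -0.8, 0.7]
opening: 0.013
```

View pics/w7a.png

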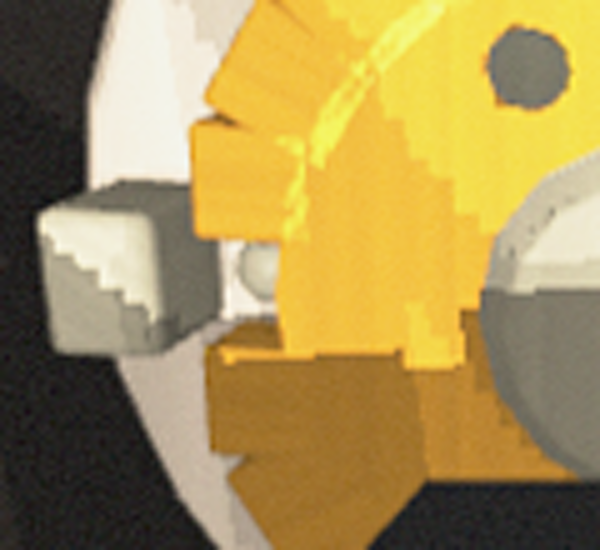

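Run:
```python
from h import *
import pickle
c=pickle.load(open("c7.pkl","rb"))
f=lambda x,y:(70+(x+.5)/5-.5,160+(y+.5)/5-.5)
A=lambda p:np.degrees(np.arctan2(p[1]-AX[1],p[0]-AX[0]))
def m(pts,z):
    q=np.array([ray("wrist",f(*p),z,c) for p in pts]); p=q.mean(0); print(z,np.hypot(*(p[:2]-AX)),A(p))
m([(195,238),(208,350)],48); m([(280,238),(283,357)],48)
m([(38,213),(153,208),(165,352),(55,354)],44)
for z in(36,38): m([(263,272)],z)
# predicted notch wall floor: bottom edges at z 38
```

```text
48 48.79418037388309 -96.88619464688668
48 40.93890008907126 -97.391149758522
44 60.697516339184276 -95.85293888439355
36 48.214854665030266 -95.47127768814835
38 47.281827851264964 -96.27135002110805
```

About 1.2° is left, so one small nudge, then I back off.

```bash
python3 -m crank '{"gripper":[-1,-1,-1],"linear":[[0.4,0.1,0.3],[0.8,0.3,0.3],[0.8,0.3,0.3]],"rotation":[[0,0,-0.6],[0,0,-1.2],[0,0,-1.2]]}'
python3 -m crank '{"gripper":[-1,-1,-1,-1,-1,-1,-1,-1],"linear":[[-5,0,0],[-12,0,0],[-15,0,-10],[-15,0,-25],[-15,0,-40],[-15,0,-60],[-15,0,-80],[-15,0,-80]],"rotation":[[0,0,0],[0,0,0],[0,0,0],[0,0,0],[0,0,0],[0,0,0],[0,0,0],[0,0,0]]}'
python3 - <<'E'
from h import *
c=eyes.calibration("wrist");im=eyes.capture("wrist"); cv2.imwrite("pics/w8.png",im[:,:,::-1])
import pickle; pickle.dump(c,open("c8.pkl","wb"))
print(telemetry.get_state()["tool_pos"], rel([*AX,100],0))
print(proj("wrist",[[*AX,52],on(46,-95.5,48)],c))
E
```

```text
clock: 6.3
tool_pos: [500.0, 383.7, 81.0]
ee_rot: [0.002, 1.0, 0.002, 0.003]
ft_force: [1.8, -0.2, 0.4]
opening: 0.009
clock: 6.97
tool_pos: [517.5, 385.0, 166.7]
ee_rot: [0.002, 1.0, 0.004, 0.006]
ft_force: [0.8, 0.8, 1.7]
opening: 0.003
[516.63650582 384.47183328 164.47471009] (array([ 33.5, -35.1,  63.9]), array([ 0.8,  0.2, 89.7]))
[[226.45937917 167.39193146]
 [164.31420559 160.9754938 ]]
```

View pics/w8.png

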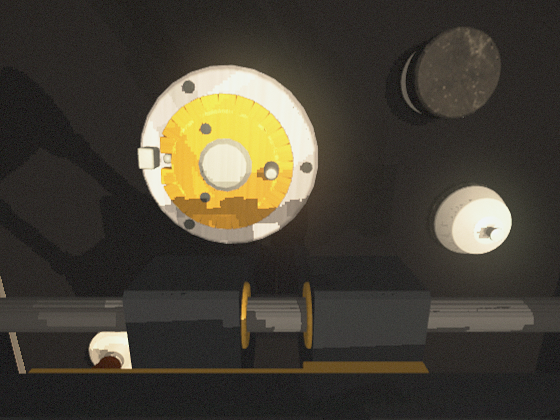

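The pin sits in the notch at (167,159), in line with the lug (148,158). The hub is at (225,165), within about 1.3 mm of the model. A closer crop first, then the move over the hub.

Run:
```python
from h import *
im=cv2.imread("pics/w8.png"); cv2.imwrite("pics/w8a.png",cv2.resize(im[120:200,130:230],None,fx=7,fy=7,interpolation=cv2.INTER_CUBIC))
print(rel([*AX,100],89.7))
```

```text
(array([ 33.5, -35.1,  63.9]), array([0.4, 0.6, 0. ]))
```

View pics/w8a.png

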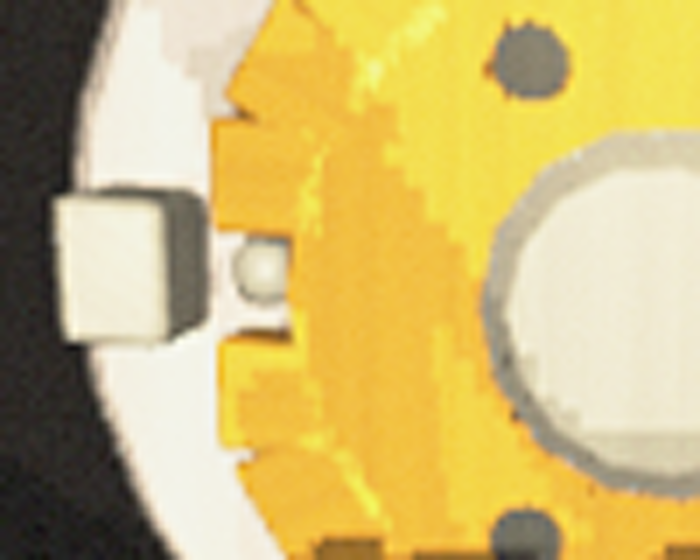

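Run:
```python
from h import *
import pickle
c=pickle.load(open("c8.pkl","rb"))
f=lambda x,y:(130+(x+.5)/7-.5,120+(y+.5)/7-.5)
ax=ray("wrist",(225,165),52,c); print("hub",ax)
A=lambda p:np.degrees(np.arctan2(p[1]-ax[1],p[0]-ax[0]))
def m(n,pts,z):
    q=np.array([ray("wrist",f(*p),z,c) for p in pts]); p=q.mean(0); print(n,z,p[:2],np.hypot(*(p[:2]-ax[:2])),A(p))
m("notch",[(213,232),(221,338)],48); m("notchi",[(290,236),(297,340)],48)
m("lug",[(54,198),(162,196),(168,342),(67,342)],44)
for z in(34,36,38): m("pin",[(265,270)],z)
```

```text
hub [481.95673834 348.92819197  52.        ]
notch 48 [478.80472748 301.4310307 ] 47.60163339553496 -93.79670070331298
notchi 48 [479.16898447 309.37431508] 39.65199551909641 -94.03153503032644
lug 44 [477.64363117 289.19053138] 59.89316310677536 -94.12963547362908
pin 34 [478.96939653 302.0305658 ] 46.99267551735811 -93.64477163916332
pin 36 [478.72262448 302.68123639] 46.35990070844896 -94.0002609922973
pin 38 [478.47585243 303.33190697] 45.72895988797684 -94.36557439256683
```

Notch, pin and lug all lie at about -94°, so it is aligned. Now over the hub.

```bash
python3 - <<'E'
from h import *
print(rel([482.5,349.,85],89.7))
E
python3 -m crank '{"gripper":[-1,-1,-1,-1,-1,-1,-1],"linear":[[8,-8,0],[16,-17,0],[25,-26,0],[34,-35,0],[34,-35,20],[34,-35,50],[34,-35,65]],"rotation":[[0,0,0],[0,0,0],[0,0,0],[0,0,0],[0,0,0],[0,0,0],[0,0,0]]}'
python3 - <<'E'
from h import *
print(telemetry.get_state()["tool_pos"],rel([482.5,349.,71],89.7))
E
```

```text
(array([ 34.8, -36.1,  78.9]), array([0.4, 0.6, 0. ]))
clock: 7.6
tool_pos: [480.4, 347.8, 94.9]
ee_rot: [0.002, 1.0, 0.002, 0.003]
ft_force: [-0.3, -1.0, -0.4]
opening: 0.006
[480.36693385 347.84612756  94.86544512] (array([-2. ,  1.1, 23.9]), array([0.2, 0.4, 0. ]))
```

```bash
python3 -m crank '{"gripper":[-1,-1,-1,-1,-1,-1,-1,-1],"linear":[[-1.5,1,4],[-2,1,10],[-2,1,15],[-2,1,17],[-2,1,18.5],[-2,1,20],[-2,1,21.5],[-2,1,23]],"rotation":[[0,0,0],[0,0,0],[0,0,0],[0,0,0],[0,0,0],[0,0,0],[0,0,0],[0,0,0]]}'
```

```text
clock: 8.27
tool_pos: [483.0, 349.2, 72.7]
ee_rot: [0.002, 1.0, 0.002, 0.004]
ft_force: [-1.8, -0.6, 2.5]
opening: 0.004
```

Force is 2.5 N and the tip is at about 47.7, so it is going down. I'll press further.

```bash
python3 -m crank '{"gripper":[-1,-1,-1,-1],"linear":[[0,0,1.5],[0,0,3],[0,0,4.5],[0,0,6]],"rotation":[[0,0,0],[0,0,0],[0,0,0],[0,0,0]]}'
```

```text
clock: 8.6
tool_pos: [483.2, 349.4, 71.4]
ee_rot: [0.002, 1.0, 0.002, 0.003]
ft_force: [-14.4, -9.5, 41.0]
opening: 0.005
```

It bottomed out: force rose to 41 N at TCP z 71.4, with 71 expected for home. Now I retract and check.

```bash
python3 -m crank '{"gripper":[-1,-1,-1,-1,-1,-1,-1,-1],"linear":[[0,0,-4],[0,0,-12],[0,0,-25],[-10,10,-45],[-20,20,-65],[-34,35,-90],[-34,35,-93],[-34,35,-93]],"rotation":[[0,0,0],[0,0,0],[0,0,0],[0,0,0],[0,0,0],[0,0,0],[0,0,0],[0,0,0]]}'
python3 - <<'E'
from h import *
c=eyes.calibration("wrist");im=eyes.capture("wrist"); cv2.imwrite("pics/w9.png",im[:,:,::-1])
cv2.imwrite("pics/w9a.png",cv2.resize(im[120:200,130:230,::-1],None,fx=7,fy=7,interpolation=cv2.INTER_CUBIC))
im=eyes.capture("scene"); cv2.imwrite("pics/s9.png",cv2.resize(im[190:240,225:300,::-1],None,fx=10,fy=10,interpolation=cv2.INTER_CUBIC))
import pickle; pickle.dump(c,open("c9.pkl","wb"))
E
```

```text
clock: 9.27
tool_pos: [518.5, 385.2, 167.2]
ee_rot: [0.002, 1.0, 0.003, 0.005]
ft_force: [-0.8, 0.7, -0.3]
opening: 0.005
```

View pics/w9a.png

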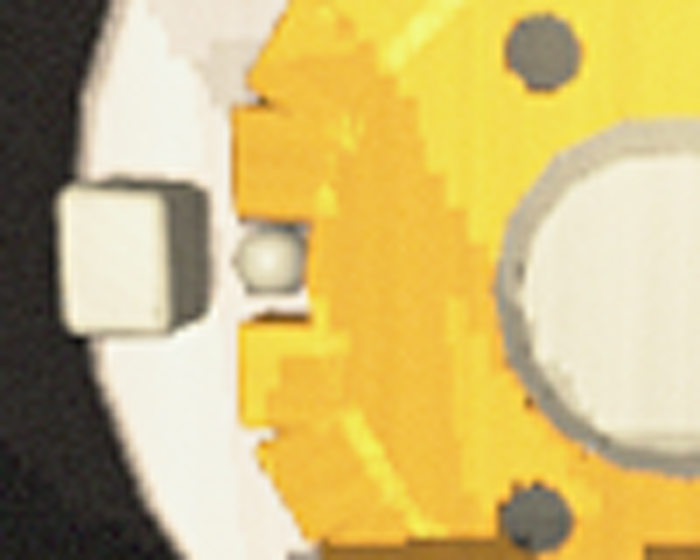

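View pics/s9.png

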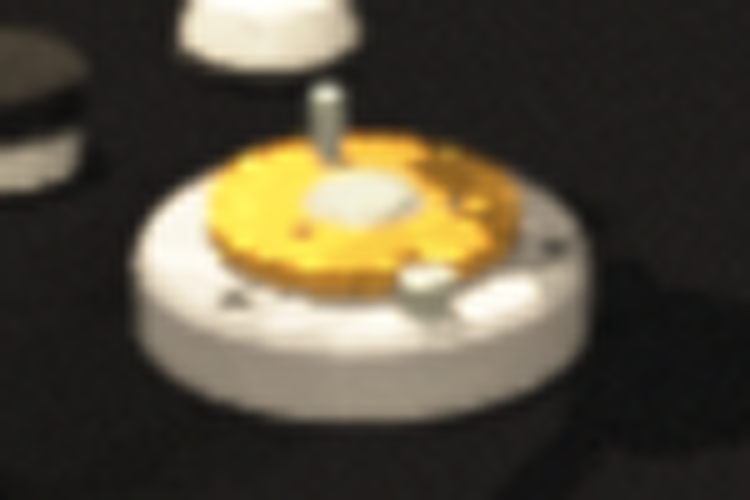

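The pin is centred in the notch and the carrier is down. In the scene view the hub dropped about 2 px. The spacing of the carrier's holes in the wrist view shrank 478→466 px, which is about 5.7 mm of drop. Handing in.

Run:
```python
from station import bot,telemetry
s=telemetry.get_state(); print(s["clock"],s["ft_force"]); print(bot.close_job())
```

```text
9.3667 [ 0.52480602 -0.02191075 -0.42465223]
the job is handed in; nothing more can be done
None
```

I turned the carrier about 129° anticlockwise until its notch was over the pin, then pressed it home, and handed the job in at 9.4 s. I pushed the post with the outside of the closed fingers and pressed on the hub.

- **Alignment:** before pressing, the notch, pin and lug all measured at about -94°. Afterwards the pin sat in the middle of the notch.
- **Depth:** pressing took about 2.5 N, then rose to 41 N at the bottom with the fingertips at about 46.4 mm (46 mm expected for fully home). The hole spacing in the wrist view suggests a drop of about 5.7 mm. The scene camera is coarser and gave roughly 4.6 to 6 mm.
- **At hand-in:** the arm was clear of everything, with about 0.7 N on the force reading, which is noise.
- **Disagreements:** early axis estimates from the top and wrist cameras differed by about 1.5 mm, and the scene camera was up to 9 mm off. I used the wrist camera for the final alignment.
- **Not measured:** I did not re-measure the tamper, leveller and brush at the end. The tool path stayed clear of all three.

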